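# Open the toolbox and put the tape measure away

## Robot

A 6-joint arm with a two-finger parallel gripper is mounted at the origin on the work surface. World frame = base frame: x ahead of the robot, y to its left, z up, the work surface at z = 0. Lengths are in m, angles in rad, forces in N, time in s.
With the tool pointing down it reaches from about 0.375 to 0.975 m from the base axis. Payload 3.8 kg.
Tool frame: the origin (TCP) lies midway between the tips of the shut fingers; the grasp point (between the pads) lies 19 mm behind it; z points along the fingers, y is the line along which they close (so a half turn about z gives the same grasp; the last joint's range is limited). The gripper opens to 85 mm and grips with 20 to 120 N. Pads are 22 mm wide; open, the fingers measure 114 mm over their backs; the gripper's body (76 mm by 85 mm) begins 54 mm behind the grasp point. The pads swing forward as they close: fully open they stand 13 mm farther back than shut.
Start: joints at [1.239, 0.264, 1.604, -0, 1.274, -0.037], TCP at [0.196, 0.646, 0.231] pointing down, gripper open.
Joint ranges: [-2.63, 2.63], [-0.94, 2.18], [0.31, 2.57], [-1.31, 4.45], [0, 2.66], [-2.55, 2.55]. Speed limits (rad/s): [2.57, 2.57, 3.14, 3.14, 3.14, 3.14].

## Interface

Orientations are given as a rotation vector (axis times angle).
In Python, from workcell import bot, imaging gives the robot as it stands.
- The arm moves only by the tool step_arm, never from a script. Its argument "series" is a list of rows, each an object of numbers: "grip": the closure, from -1 (fully open) to 1 (shut); "x", "y", "z": the shift along the tool's x, y, z normalised to -1 to 1, where 1 is 500 mm; "ax", "ay", "az": the turn, a rotation vector about the tool's x, y, z normalised to -1 to 1, where 1 is 30 degrees. A call has 1 to 12 rows; each row is the pose to reach, as a shift and turn from the pose commanded when the call began, along the tool's axes at that moment; what a row does not reach only later rows make up. A row lasts 1/10 s, in which the tool goes at most 50 mm and 8.59 degrees, less where a joint would pass 70% of its speed; a pose out of reach is approached as far as the arm can. A call with a number of a shift or a turn outside -1 to 1 is refused whole. A call with a gripper value outside its range is refused whole. The fingers move at their own pace and stop on an object; "force" is the grip in N (left out, the last holds). Time passes only in rows, so rows that repeat a pose let the fingers close. It gives the time, the measured TCP pose, the force, the opening and the grip force at its end, in the units of the state.
- bot.read_state(): the state, without advancing time (a new reading comes with each control period).
- imaging.read_camera(name): name is "scene" or "top" or "wrist"; returns a dict with "img" (420x560x3 uint8, red, green, blue), "fx", "fy", "cx", "cy" (pixels), "k1" (the pictures are not rectified: a ray, as slopes to the right and down, at radius r is drawn at 1 + k1 r^2 times it, then the intrinsics apply), "R" (3x3) and "t" (3): a world point X has camera coordinates R X + t. Camera axes: x right, y down, z forward; pixel columns grow to the right and rows downward; lengths in m; the calibration is good to about 2 mm. A picture is of the moment at which its call begins. There is no depth.
- bot.finish_job(): hands the job in; it is judged then, once.
The state is a dict: "time": time; "q": joint angles; "joint_vel": joint speeds; "joint_torque": joint torques, N m; "tool_pos": TCP position; "tcp_rot": TCP orientation; "wrist_force": force on the tool from outside, world axes, zero at the start; "torque": the same for the moment, N m; "width": opening from 0.0 (shut) to 1.0 (fully open); "grip_force": force on a finger pad.
Only numpy, scipy, OpenCV 4.12 (cv2) and the standard library are available. Lean on these libraries where they do the work, as an engineer would, in place of code of your own. Each camera call takes 0.05 s, during which the arm holds its last target. There are 200 camera calls.

## Task

Open the blue toolbox: raise its lid, which has a yellow lip along the front edge, and push it back past its balance point, easing it over rather than flinging it, so that it rests open by itself when you let go. Then put the tape measure away in the empty back compartment of the tray, under the leaning lid: set it down upright on its base, not dropped. Leave the lid open and everything else where it is.

Things in the scene. Friction and masses are not known exactly. Their poses are not given: they have to be found in the camera images.
- toolbox: Blue plastic toolbox on the bench, full and too heavy to move: 360 mm long (y), 180 deep (x), 190 high with the lid shut. Origin: centre of its underside. x from its front (lip side, turned to the robot's right) to its hinge side, z up. Rim of the body 115 mm up. Two undone latches hang on its front 135 mm either side of the middle, carrying handles on its ends; all stand out under 17 mm.
- lid (a joint): Opening angle of the lid about its rear edge, rad: 0 shut, 1.33 open against its stop, where it leans 14 degrees forward of upright, over the tray. Lid 180 mm deep, 75 high, 3 mm walls, hollow below, top-heavy, about 0.8 kg; 3 to 6 N at the lip lifts it. Let go below about 0.9 rad it falls shut; beyond 1.1 rad it sinks back onto the stop by itself, slowly, and stays. Over 3 rad/s is flinging.
- lid_lip (a point): Middle of the lower front edge of the lid's yellow lip; moves with the lid on a circle of 194 mm radius about the hinge line. The lip, 5 mm thick and 200 mm long (y), stands out 14 mm from the front. Its underside is 115 mm above the bench when shut, with free space below it down to the bench and the flat front wall 14 mm back. Axes when shut: as the toolbox.
- lid_hinge (a point): Middle of the hinge line, which runs along the toolbox's y on the top rear edge of its body, 115 mm above the bench, 90 mm behind the toolbox's origin. Fixed; axes as the toolbox. The open lid reaches 175 mm above it and leans from it over the tray, by 45 mm at its top: too far for a gripper held upright over the back compartment.
- tray_back (a point): Middle of the floor of the empty back compartment of the grey tray in the toolbox, hidden until the lid is open; axes as the toolbox. Floor 82 mm above the bench. Compartment 100 mm wide (x), 352 long (y), between a divider 18 mm high and 3 thick in front and the 33 mm high back wall. The front compartment, 69 mm wide, holds a screwdriver.
- tape: Yellow tape measure with black and grey hub, standing upright on its base on the bench; about 0.25 kg. 66 mm long (x), 38 thick (y), 60 high (z), top rounded, two flat parallel faces across y to grip. Origin: centre of its underside; x towards the steel hook. Either way round is fine in the tray.
- tape_hook (a point): Middle of the tape measure's hook end: 33 mm along its x from the origin, 30 mm above the underside.
- tape_rear (a point): Middle of the tape measure's rear end: 33 mm along its -x from the origin, 30 mm above the underside.
- screwdriver: Yellow-handled screwdriver, 190 mm long, lying along the tray's front compartment; leave it there. Origin: on its underside, about the middle of its length.
- glue: White plastic glue bottle with red cap, 44 mm across, 110 mm tall, standing on the bench; leave it. Origin: centre of its underside.
- carving: Half-carved form of striped laminated wood, 96 mm across, 104 mm tall, standing on the bench to the left; leave it. Origin: centre of its underside.
- pliers: Orange-handled pliers, 187 mm long (x), 63 wide, 15 thick, lying on the bench at the right; leave them. Origin: underside of the head; x towards the jaws.

How it is judged:
By the outcome, as a careful person would: the job done as asked, in the order asked, and still so for the second after the job is handed in, with the robot touching nothing.
It also fails if it takes over 61 s, if anything falls off the work surface, if the arm or the gripper's body presses on something with over 40 N, if the wrist force passes 120 N, or if a joint passes its speed limit or range.

## Working session

There is one attempt and no reset: what is moved stays moved. The work goes in short steps, Python scripts to look and compute and a tool call to move; the robot and the scene stay as the last step left them, time stands still between calls to the robot, and variables do not carry over. Pictures are saved under pics/ and viewed, at most 10 in all, crops included, and the job is handed in when it is done.

Besides the shell and the picture viewer there is one more tool, called after "Request:" as a command line: name --argument value ..., lists and objects as JSON in quotes. step_arm: Moves the arm, as the interface text tells. Scaled input: -1 to 1 covers 500 mm each way for a shift and 30 degrees each way for a turn. Its arguments: {"type":"object","properties":{"series":{"type":"array","items":{"type":"object","properties":{"grip":{"type":"number"},"x":{"type":"number","minimum":-1,"maximum":1},"y":{"type":"number","minimum":-1,"maximum":1},"z":{"type":"number","minimum":-1,"maximum":1},"ax":{"type":"number","minimum":-1,"maximum":1},"ay":{"type":"number","minimum":-1,"maximum":1},"az":{"type":"number","minimum":-1,"maximum":1}}}},"force":{"type":"number"}},"required":["series"]}

```bash
mkdir -p pics; cat > h.py <<'E'
import numpy as np, cv2
from workcell import bot, imaging
from scipy.spatial.transform import Rotation as Ro
def ray(c,u,v):
    p=np.array([(u-c['cx'])/c['fx'],(v-c['cy'])/c['fy']]); q=p.copy()
    for _ in range(20): q=p/(1+c['k1']*(q@q))
    R=np.array(c['R']);t=np.array(c['t'])
    return -R.T@t, R.T@np.array([q[0],q[1],1])
def plane(c,u,v,z):
    o,d=ray(c,u,v); return o+d*(z-o[2])/d[2]
def proj(c,X):
    x=np.array(c['R'])@X+np.array(c['t']); s=x[:2]/x[2]; s=s*(1+c['k1']*(s@s)); return s[0]*c['fx']+c['cx'],s[1]*c['fy']+c['cy']
def snap(n,f):
    c=imaging.read_camera(n); cv2.imwrite('pics/'+f,c['img'][:,:,::-1]); return c
E
python3 - <<'E'
from h import *
import pickle
C={n:snap(n,n+'0.png') for n in('scene','top')}
pickle.dump(C,open('c0.pkl','wb'))
for n in C: print(n,-np.array(C[n]['R']).T@C[n]['t'],C[n]['fx'],C[n]['k1'])
s=bot.read_state();print(s)
E
```

```text
scene [1.28837402 0.03121502 1.286051  ] 537.7848703324995 -0.0024008657640228687
top [0.41378413 0.07151501 1.38884134] 499.158966413311 -0.17530936806410252
{'time': 0.1, 'q': array([ 1.23910168e+00,  2.64693454e-01,  1.60523647e+00, -9.24446760e-07,
        1.27374671e+00, -3.68931143e-02]), 'joint_vel': array([-1.57942667e-03, -1.39222778e-03, -3.38782130e-03, -8.44787373e-04,
       -5.35072254e-05, -2.25881807e-03]), 'joint_torque': array([ 2.68878794e-04, -5.16711903e+01, -3.68587303e+01,  6.26492010e-05,
        6.40660117e-03,  3.97393410e-05]), 'tool_pos': array([0.19589889, 0.64524252, 0.23007654]), 'tcp_rot': array([-0.4613415 , -3.10714727,  0.00321793]), 'wrist_force': array([-0.92153969,  0.47900537, -0.77954624]), 'torque': array([-0.01891677,  0.02186851,  0.00902388]), 'grip_force': 0.0, 'width': 1.0021975364624474}
```

View pics/scene0.png

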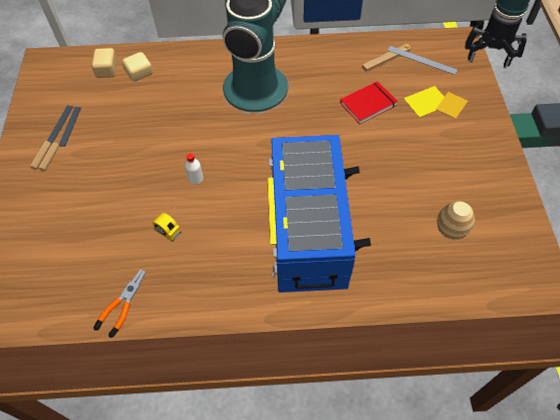

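View pics/top0.png

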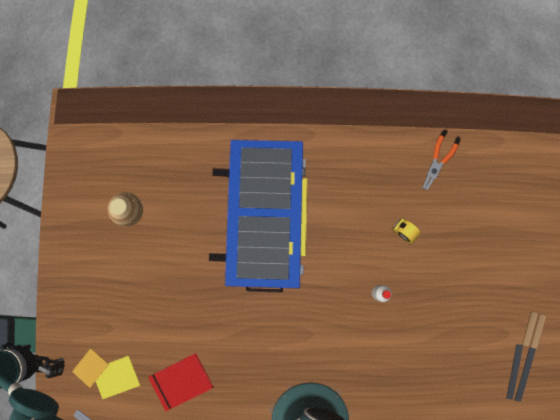

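The scene view shows the closed toolbox with its lip on the robot's right (-y), the tape near (167,226), and the glue near (194,170). In the top view, the lid covers about (226–303, 140–287), the lip is at column 304, rows 180–255, the tape is at (405,231) and the pliers are at (437,165).

```bash
python3 - <<'E'
from h import *
import pickle
C=pickle.load(open('c0.pkl','rb'));print([a for a in dir(bot) if a[0]!='_'])
def mask(c,lo,hi,roi):
    h=cv2.cvtColor(c['img'],cv2.COLOR_RGB2HSV); m=cv2.inRange(h,lo,hi); k=np.zeros_like(m); x0,y0,x1,y1=roi; k[y0:y1,x0:x1]=m[y0:y1,x0:x1]; return k
t=C['top'];s=C['scene']
m=mask(t,(105,120,60),(130,255,255),(215,130,312,295))
ct=max(cv2.findContours(m,0,2)[0],key=cv2.contourArea)[:,0]
P=np.array([plane(t,u,v,.19)[:2] for u,v in ct.astype(float)])
r=cv2.minAreaRect((P*1000).astype(np.float32));print('lid',r,cv2.boxPoints(r))
m=mask(t,(22,120,100),(35,255,255),(299,170,312,265)); ys,xs=np.nonzero(m)
for z in(.12,):
  Q=np.array([plane(t,u,v,z)[:2] for u,v in zip(xs,ys)]);r=cv2.minAreaRect((Q*1000).astype(np.float32));print('lip',z,r)
for c,roi,n in((t,(385,210,430,250),'top'),(s,(145,205,190,245),'scene')):
  x0,y0,x1,y1=roi
  cv2.imwrite(f'pics/tape_{n}.png',cv2.resize(c['img'][y0:y1,x0:x1,::-1],None,fx=8,fy=8,interpolation=cv2.INTER_CUBIC))
a=cv2.imread('pics/tape_top.png');b=cv2.imread('pics/tape_scene.png');cv2.imwrite('pics/tapes.png',np.hstack([a,b]))
m=mask(t,(22,120,100),(35,255,255),(385,210,430,250)); ys,xs=np.nonzero(m)
Q=np.array([plane(t,u,v,.05)[:2] for u,v in zip(xs,ys)]);r=cv2.minAreaRect((Q*1000).astype(np.float32));print('tape',r,cv2.boxPoints(r))
for n,u,v,z in(('glue',385,294,.11),('pliers head',434,172,.01),('carv',120,209,.104)): print(n,plane(t,u,v,z))
E
```

```text
['MotionError', 'finish_job', 'read_state']
lid ((553.5582885742188, 130.07376098632812), (179.67124938964844, 357.264404296875), 89.41462707519531) [[374.0176    42.067825]
 [731.26337   38.41783 ]
 [733.099    218.0797  ]
 [375.8532   221.72969 ]]
lip 0.12 ((553.5270385742188, 30.886398315429688), (12.057878494262695, 198.55581665039062), 89.54010009765625)
tape ((529.4746704101562, -252.19802856445312), (64.22309112548828, 45.87139129638672), 52.2429313659668) [[ 491.67902 -263.542  ]
 [ 527.9456  -291.62973]
 [ 567.2703  -240.85406]
 [ 531.0037  -212.76633]]
glue [ 0.35794585 -0.18072759  0.11      ]
pliers head [ 0.69901307 -0.34291484  0.01      ]
carv [0.56590158 0.51682101 0.104     ]
```

View pics/tapes.png

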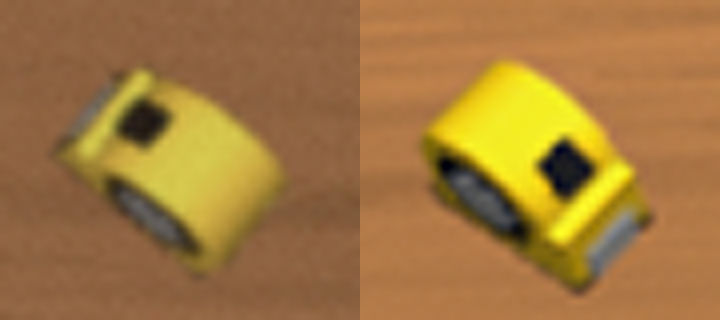

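The lid comes out at 180 x 357 mm, centred at (0.553, 0.130), with the lip's outer edge at y≈0.026, which agrees with the sizes given. The tape is near (0.53, -0.25), with its hook at a yaw of about 52°.

Next, I'll write a helper that turns world targets into row numbers.

```bash
cat >> h.py <<'E'
def rot(h,p):
    h,p=np.radians([h,p]); z=np.array([np.cos(p)*np.cos(h),np.cos(p)*np.sin(h),-np.sin(p)]); y=np.array([np.sin(h),-np.cos(h),0])
    return np.array([np.cross(y,z),y,z]).T
def rows(*w, pose=None):
    s=bot.read_state(); p0,R0=(s['tool_pos'],Ro.from_rotvec(s['tcp_rot']).as_matrix()) if pose is None else pose
    for pos,h,p in w:
        d=R0.T@(np.array(pos)-p0)/.5; a=np.degrees(Ro.from_matrix(R0.T@rot(h,p)).as_rotvec())/30
        print(np.round(d,3),np.round(a,3),'rows',round(max(np.linalg.norm(d)*10,np.linalg.norm(a)*3.5),1))
E
python3 - <<'E'
from h import *
rows(((.23,.55,.36),150,90),((.36,.25,.38),134,90))
print('2nd')
rows(((.5,.0,.38),110,90),((.553,-.2,.33),105,90),pose=(np.array([.36,.25,.38]),rot(134,90)))
print('3rd')
rows(((.553,-.2,.25),90,65),pose=(np.array([.553,-.2,.33]),rot(105,90)))
E
```

```text
[-0.121 -0.163 -0.26 ] [-0.004  0.     0.437] rows 3.3
[-0.544 -0.662 -0.299] [-0.004  0.001  0.97 ] rows 9.1
2nd
[-0.554 -0.146 -0.   ] [-0.   0.   0.8] rows 5.7
[-0.916 -0.348  0.1  ] [-0.     0.     0.967] rows 9.8
3rd
[-0.    0.    0.16] [-0.109  0.829  0.492] rows 3.4
```

Request:
step_arm --series '[{"grip": 1, "x": -0.12, "y": -0.16, "z": -0.26, "az": 0.4}, {"grip": 1, "x": -0.12, "y": -0.16, "z": -0.26, "az": 0.4}, {"grip": 1, "x": -0.12, "y": -0.16, "z": -0.26, "az": 0.4}, {"grip": 1, "x": -0.54, "y": -0.66, "z": -0.3, "az": 0.97}, {"grip": 1, "x": -0.54, "y": -0.66, "z": -0.3, "az": 0.97}, {"grip": 1, "x": -0.54, "y": -0.66, "z": -0.3, "az": 0.97}, {"grip": 1, "x": -0.54, "y": -0.66, "z": -0.3, "az": 0.97}, {"grip": 1, "x": -0.54, "y": -0.66, "z": -0.3, "az": 0.97}, {"grip": 1, "x": -0.54, "y": -0.66, "z": -0.3, "az": 0.97}, {"grip": 1, "x": -0.54, "y": -0.66, "z": -0.3, "az": 0.97}, {"grip": 1, "x": -0.54, "y": -0.66, "z": -0.3, "az": 0.97}, {"grip": 1, "x": -0.54, "y": -0.66, "z": -0.3, "az": 0.97}]'

```text
validation failed for argument at $.se...
```

Request:
step_arm --series '[{"x": -0.55, "y": -0.15, "az": 0.8}, {"x": -0.55, "y": -0.15, "az": 0.8}, {"x": -0.55, "y": -0.15, "az": 0.8}, {"x": -0.55, "y": -0.15, "az": 0.8}, {"x": -0.55, "y": -0.15, "az": 0.8}, {"x": -0.55, "y": -0.15, "az": 0.8}, {"x": -0.91, "y": -0.35, "z": 0.1, "az": 0.97}, {"x": -0.91, "y": -0.35, "z": 0.1, "az": 0.97}, {"x": -0.91, "y": -0.35, "z": 0.1, "az": 0.97}, {"x": -0.91, "y": -0.35, "z": 0.1, "az": 0.97}, {"x": -0.91, "y": -0.35, "z": 0.1, "az": 0.97}, {"x": -0.91, "y": -0.35, "z": 0.1, "az": 0.97}]'

```text
validation failed for argument at $.se...
```

Request:
step_arm --series '[{"z": 0.16, "ax": -0.11, "ay": 0.83, "az": 0.49}, {"z": 0.16, "ax": -0.11, "ay": 0.83, "az": 0.49}, {"z": 0.16, "ax": -0.11, "ay": 0.83, "az": 0.49}, {"z": 0.16, "ax": -0.11, "ay": 0.83, "az": 0.49}, {"z": 0.16, "ax": -0.11, "ay": 0.83, "az": 0.49}]'

```text
validation failed for argument at $.se...
```

```bash
python3 - <<'E'
from h import *
s=bot.read_state();print(s['time'],s['q'],s['tool_pos'],s['width']);R=Ro.from_rotvec(s['tcp_rot']).as_matrix();print(R[:,2],R[:,1])
rows(((.553,-.15,.15),90,38))
print('2')
rows(((.553,-.07,.092),90,10),pose=(np.array([.553,-.15,.15]),rot(90,38)))
E
```

```text
0.1 [ 1.23910168e+00  2.64693454e-01  1.60523647e+00 -9.24446760e-07
  1.27374671e+00 -3.68931143e-02] [0.19589889 0.64524252 0.23007654] 1.0021975364624474
[-6.77801556e-04 -1.97066832e-03 -9.99997829e-01] [ 0.29054899  0.95685785 -0.00208259]
[-1.146 -1.314  0.163] [-1.105  1.488  2.257] rows 17.5
2
[ 0.007 -0.     0.197] [ 0.     0.933 -0.   ] rows 3.3
```

All three move calls were refused, so the arm hasn't moved. A row probably needs every field, so I'll retry the first one in full.

Request:
step_arm --series '[{"grip": 1, "x": -0.12, "y": -0.16, "z": -0.26, "ax": 0, "ay": 0, "az": 0.4}, {"grip": 1, "x": -0.12, "y": -0.16, "z": -0.26, "ax": 0, "ay": 0, "az": 0.4}, {"grip": 1, "x": -0.12, "y": -0.16, "z": -0.26, "ax": 0, "ay": 0, "az": 0.4}, {"grip": 1, "x": -0.54, "y": -0.66, "z": -0.3, "ax": 0, "ay": 0, "az": 0.97}, {"grip": 1, "x": -0.54, "y": -0.66, "z": -0.3, "ax": 0, "ay": 0, "az": 0.97}, {"grip": 1, "x": -0.54, "y": -0.66, "z": -0.3, "ax": 0, "ay": 0, "az": 0.97}, {"grip": 1, "x": -0.54, "y": -0.66, "z": -0.3, "ax": 0, "ay": 0, "az": 0.97}, {"grip": 1, "x": -0.54, "y": -0.66, "z": -0.3, "ax": 0, "ay": 0, "az": 0.97}, {"grip": 1, "x": -0.54, "y": -0.66, "z": -0.3, "ax": 0, "ay": 0, "az": 0.97}, {"grip": 1, "x": -0.54, "y": -0.66, "z": -0.3, "ax": 0, "ay": 0, "az": 0.97}, {"grip": 1, "x": -0.54, "y": -0.66, "z": -0.3, "ax": 0, "ay": 0, "az": 0.97}, {"grip": 1, "x": -0.54, "y": -0.66, "z": -0.3, "ax": 0, "ay": 0, "az": 0.97}]'

```text
time: 1.3
tool_pos: [0.3587, 0.2511, 0.3811]
tcp_rot: [-1.231, -2.89, -0.001]
wrist_force: [-0.5, 1.0, -0.1]
width: 0.004
grip_force: 0.0
```

Request:
step_arm --series '[{"grip": 1, "x": -0.55, "y": -0.15, "z": 0, "ax": 0, "ay": 0, "az": 0.8}, {"grip": 1, "x": -0.55, "y": -0.15, "z": 0, "ax": 0, "ay": 0, "az": 0.8}, {"grip": 1, "x": -0.55, "y": -0.15, "z": 0, "ax": 0, "ay": 0, "az": 0.8}, {"grip": 1, "x": -0.55, "y": -0.15, "z": 0, "ax": 0, "ay": 0, "az": 0.8}, {"grip": 1, "x": -0.55, "y": -0.15, "z": 0, "ax": 0, "ay": 0, "az": 0.8}, {"grip": 1, "x": -0.55, "y": -0.15, "z": 0, "ax": 0, "ay": 0, "az": 0.8}, {"grip": 1, "x": -0.91, "y": -0.35, "z": 0.1, "ax": 0, "ay": 0, "az": 0.97}, {"grip": 1, "x": -0.91, "y": -0.35, "z": 0.1, "ax": 0, "ay": 0, "az": 0.97}, {"grip": 1, "x": -0.91, "y": -0.35, "z": 0.1, "ax": 0, "ay": 0, "az": 0.97}, {"grip": 1, "x": -0.91, "y": -0.35, "z": 0.1, "ax": 0, "ay": 0, "az": 0.97}, {"grip": 1, "x": -0.91, "y": -0.35, "z": 0.1, "ax": 0, "ay": 0, "az": 0.97}]'

```text
time: 2.4
tool_pos: [0.5493, -0.1995, 0.3278]
tcp_rot: [-1.914, -2.486, 0.003]
wrist_force: [-0.1, 1.4, -0.9]
width: -0.003
grip_force: 0.0
```

Request:
step_arm --series '[{"grip": 1, "x": 0, "y": 0, "z": 0.16, "ax": -0.11, "ay": 0.83, "az": 0.49}, {"grip": 1, "x": 0, "y": 0, "z": 0.16, "ax": -0.11, "ay": 0.83, "az": 0.49}, {"grip": 1, "x": 0, "y": 0, "z": 0.16, "ax": -0.11, "ay": 0.83, "az": 0.49}, {"grip": 1, "x": 0, "y": 0, "z": 0.16, "ax": -0.11, "ay": 0.83, "az": 0.49}, {"grip": 1, "x": 0, "y": 0, "z": 0.16, "ax": -0.11, "ay": 0.83, "az": 0.49}]'

```text
time: 2.9
tool_pos: [0.5487, -0.1967, 0.249]
tcp_rot: [-1.979, -1.975, -0.439]
wrist_force: [-0.2, 0.1, -0.9]
width: 0.001
grip_force: 0.0
```

```bash
python3 - <<'E'
from h import *
s=bot.read_state();print(s['time'],s['q'],s['tool_pos'],s['width']);R=Ro.from_rotvec(s['tcp_rot']).as_matrix();print(R[:,2],R[:,1])
rows(((.553,-.15,.15),90,38))
print('2')
rows(((.553,-.07,.092),90,10),pose=(np.array([.553,-.15,.15]),rot(90,38)))
E
```

```text
2.9 [-0.59880404  0.22448168  1.68118869  0.35919331  1.50196958 -0.67020725] [ 0.54873127 -0.19668192  0.24899037] 0.0008837441874540613
[-0.0022242   0.42607284 -0.90468613] [ 0.99999439 -0.00131997 -0.00308018]
[0.    0.009 0.219] [-0.003  0.893 -0.006] rows 3.1
2
[ 0.007 -0.     0.197] [ 0.     0.933 -0.   ] rows 3.3
```

```bash
cat >> h.py <<'E'
def lid(th,g=0):
    p=30+.7*th; t,q=np.radians([th,p]); X=.553
    y=.220-.194*np.cos(t)+.010*np.cos(q)-(.011+g)*np.sin(q); z=.115+.194*np.sin(t)-.010*np.sin(q)-(.011+g)*np.cos(q)
    return ((X,y,z),90,p)
E
python3 - <<'E'
from h import *
rows(((.553,-.08,.15),90,38))
print('2')
rows(((.553,-.04,.085),90,30),lid(0,.004),lid(0),pose=(np.array([.553,-.08,.15]),rot(90,38)))
E
```

```text
[0.127 0.009 0.279] [-0.003  0.893 -0.006] rows 3.1
2
[-0.053 -0.     0.143] [ 0.     0.267 -0.   ] rows 1.5
[ 0.048 -0.     0.234] [ 0.     0.267 -0.   ] rows 2.4
[ 0.056 -0.     0.233] [ 0.     0.267 -0.   ] rows 2.4
```

Request:
step_arm --series '[{"grip": 1, "x": 0.127, "y": 0.009, "z": 0.28, "ax": 0, "ay": 0.89, "az": 0}, {"grip": 1, "x": 0.127, "y": 0.009, "z": 0.28, "ax": 0, "ay": 0.89, "az": 0}, {"grip": 1, "x": 0.127, "y": 0.009, "z": 0.28, "ax": 0, "ay": 0.89, "az": 0}, {"grip": 1, "x": 0.127, "y": 0.009, "z": 0.28, "ax": 0, "ay": 0.89, "az": 0}, {"grip": 1, "x": 0.127, "y": 0.009, "z": 0.28, "ax": 0, "ay": 0.89, "az": 0}]'

```text
time: 3.4
tool_pos: [0.5527, -0.0783, 0.1498]
tcp_rot: [-1.679, -1.681, -0.812]
wrist_force: [-1.0, -0.2, 1.4]
width: -0.003
grip_force: 0.0
```

Request:
step_arm --series '[{"grip": 1, "x": -0.053, "y": 0, "z": 0.143, "ax": 0, "ay": 0.267, "az": 0}, {"grip": 1, "x": -0.053, "y": 0, "z": 0.143, "ax": 0, "ay": 0.267, "az": 0}, {"grip": 1, "x": -0.053, "y": 0, "z": 0.143, "ax": 0, "ay": 0.267, "az": 0}]'

```text
time: 3.7
tool_pos: [0.5529, -0.0393, 0.0851]
tcp_rot: [-1.585, -1.587, -0.908]
wrist_force: [-0.1, -0.3, 0.1]
width: 0.003
grip_force: 0.0
```

```bash
python3 - <<'E'
from h import *
snap('scene','lip.png');c=snap('wrist','lipw.png')
rows(lid(0,.015),lid(0,.005),lid(0))
a=cv2.imread('pics/lip.png')[120:300,180:380];b=cv2.imread('pics/lipw.png')
cv2.imwrite('pics/lipb.png',np.hstack([cv2.resize(a,(440,396)),cv2.resize(b,(360,396))]))
E
```

```text
[ 0.061 -0.006  0.111] [0.005 0.015 0.01 ] rows 1.3
[ 0.081 -0.006  0.111] [0.005 0.015 0.01 ] rows 1.4
[ 0.091 -0.005  0.111] [0.005 0.015 0.01 ] rows 1.4
```

View pics/lipb.png

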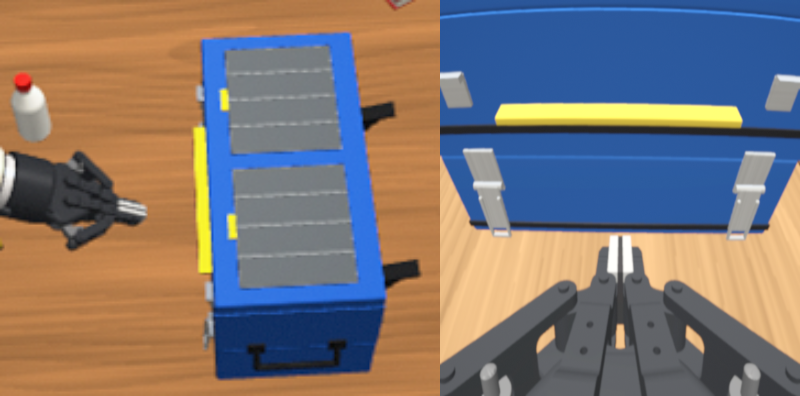

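The crop shows the shut fingers in front of the lip. The wrist view has them centred on it, with fingertips at about (620,245) and the lip at about (618,117). I'll slide the tip under the lip and touch it.

Request:
step_arm --series '[{"grip": 1, "x": 0.061, "y": -0.005, "z": 0.111, "ax": 0, "ay": 0.015, "az": 0.01}, {"grip": 1, "x": 0.061, "y": -0.005, "z": 0.111, "ax": 0, "ay": 0.015, "az": 0.01}, {"grip": 1, "x": 0.081, "y": -0.005, "z": 0.111, "ax": 0, "ay": 0.015, "az": 0.01}, {"grip": 1, "x": 0.091, "y": -0.005, "z": 0.111, "ax": 0, "ay": 0.015, "az": 0.01}, {"grip": 1, "x": 0.095, "y": -0.005, "z": 0.111, "ax": 0, "ay": 0.015, "az": 0.01}]'

```text
time: 4.3
tool_pos: [0.5528, 0.0292, 0.1008]
tcp_rot: [-1.588, -1.583, -0.916]
wrist_force: [0.8, -5.2, -4.4]
width: 0.0
grip_force: 3.0
```

```bash
python3 - <<'E'
from h import *
print(bot.read_state()['wrist_force'])
rows(*[lid(t) for t in (4,8,12,16,20,24,28,32,36,40)])
print('2')
l=lid(40);rows(*[lid(t) for t in (44,48,52,56,60,64,67,70,72,74)],pose=(np.array(l[0]),rot(*l[1:])))
E
```

```text
[ 0.78644888 -5.22175675 -4.3726529 ]
[ 0.022  0.    -0.014] [ 0.007 -0.09  -0.003] rows 0.3
[ 0.046  0.    -0.026] [ 0.007 -0.183 -0.003] rows 0.6
[ 0.071  0.    -0.036] [ 0.007 -0.276 -0.003] rows 1.0
[ 0.096  0.    -0.045] [ 0.007 -0.37  -0.003] rows 1.3
[ 0.122  0.    -0.052] [ 0.007 -0.463 -0.003] rows 1.6
[ 0.148  0.    -0.057] [ 0.007 -0.556 -0.003] rows 1.9
[ 0.174  0.    -0.06 ] [ 0.007 -0.65  -0.004] rows 2.3
[ 0.201  0.    -0.062] [ 0.007 -0.743 -0.004] rows 2.6
[ 0.227  0.    -0.061] [ 0.007 -0.836 -0.004] rows 2.9
[ 0.254  0.    -0.059] [ 0.007 -0.93  -0.004] rows 3.3
2
[ 0.025 -0.    -0.009] [ 0.    -0.093  0.   ] rows 0.3
[ 0.051 -0.    -0.015] [ 0.    -0.187  0.   ] rows 0.7
[ 0.077 -0.    -0.02 ] [ 0.   -0.28 -0.  ] rows 1.0
[ 0.103 -0.    -0.023] [-0.    -0.373 -0.   ] rows 1.3
[ 0.129 -0.    -0.025] [ 0.    -0.467  0.   ] rows 1.6
[ 0.156 -0.    -0.024] [ 0.   -0.56 -0.  ] rows 2.0
[ 0.175 -0.    -0.022] [ 0.   -0.63 -0.  ] rows 2.2
[ 0.195 -0.    -0.02 ] [ 0.  -0.7  0. ] rows 2.4
[ 0.208 -0.    -0.017] [ 0.    -0.747  0.   ] rows 2.6
[ 0.221 -0.    -0.015] [ 0.    -0.793  0.   ] rows 2.8
```

Request:
step_arm --series '[{"grip": 1, "x": 0.022, "y": 0, "z": -0.014, "ax": 0, "ay": -0.09, "az": 0}, {"grip": 1, "x": 0.046, "y": 0, "z": -0.026, "ax": 0, "ay": -0.18, "az": 0}, {"grip": 1, "x": 0.071, "y": 0, "z": -0.036, "ax": 0, "ay": -0.28, "az": 0}, {"grip": 1, "x": 0.096, "y": 0, "z": -0.045, "ax": 0, "ay": -0.37, "az": 0}, {"grip": 1, "x": 0.122, "y": 0, "z": -0.052, "ax": 0, "ay": -0.46, "az": 0}]'

```text
time: 4.8
tool_pos: [0.5519, 0.037, 0.1657]
tcp_rot: [-1.752, -1.741, -0.743]
wrist_force: [0.4, -2.1, -3.8]
width: -0.002
grip_force: 1.8
```

```bash
python3 - <<'E'
from h import *
snap('scene','l1.png');snap('wrist','l1w.png')
rows(*[lid(t) for t in (24,28,32,36,40,44,48,52,56,60)])
a=cv2.imread('pics/l1.png')[120:300,180:380];b=cv2.imread('pics/l1w.png')
cv2.imwrite('pics/l1b.png',np.hstack([cv2.resize(a,(440,396)),cv2.resize(b,(360,396))]))
E
```

```text
[ 0.02  -0.001 -0.009] [ 0.008 -0.101 -0.001] rows 0.4
[ 0.045 -0.001 -0.019] [ 0.008 -0.194 -0.001] rows 0.7
[ 0.071 -0.001 -0.026] [ 0.008 -0.287 -0.001] rows 1.0
[ 0.097 -0.001 -0.032] [ 0.008 -0.381 -0.001] rows 1.3
[ 0.123 -0.    -0.036] [ 0.008 -0.474 -0.001] rows 1.7
[ 0.149 -0.    -0.038] [ 0.008 -0.567 -0.002] rows 2.0
[ 0.176 -0.001 -0.038] [ 0.008 -0.661 -0.002] rows 2.3
[ 0.202 -0.001 -0.037] [ 0.008 -0.754 -0.002] rows 2.6
[ 0.228 -0.001 -0.033] [ 0.008 -0.847 -0.002] rows 3.0
[ 0.254 -0.001 -0.028] [ 0.008 -0.941 -0.002] rows 3.3
```

View pics/l1b.png

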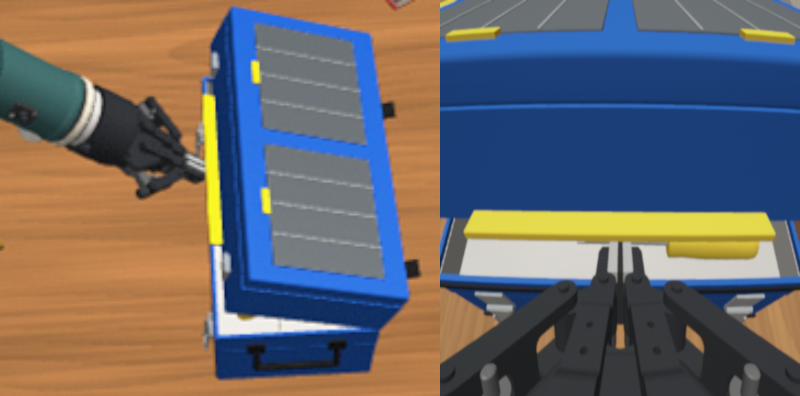

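The lid is up about 20°, and the tip bears on the lip's underside at about (620,242) in the wrist view. Continuing.

Request:
step_arm --series '[{"grip": 1, "x": 0.02, "y": 0, "z": -0.009, "ax": 0, "ay": -0.1, "az": 0}, {"grip": 1, "x": 0.045, "y": 0, "z": -0.019, "ax": 0, "ay": -0.19, "az": 0}, {"grip": 1, "x": 0.071, "y": 0, "z": -0.026, "ax": 0, "ay": -0.29, "az": 0}, {"grip": 1, "x": 0.097, "y": 0, "z": -0.032, "ax": 0, "ay": -0.38, "az": 0}, {"grip": 1, "x": 0.123, "y": 0, "z": -0.036, "ax": 0, "ay": -0.47, "az": 0}, {"grip": 1, "x": 0.149, "y": 0, "z": -0.038, "ax": 0, "ay": -0.57, "az": 0}]'

```text
time: 5.5
tool_pos: [0.5521, 0.0749, 0.2323]
tcp_rot: [-1.941, -1.929, -0.501]
wrist_force: [0.2, -3.6, 0.5]
width: -0.002
grip_force: 1.4
```

```bash
python3 - <<'E'
from h import *
s=bot.read_state();print(s['q'],s['wrist_force'])
rows(*[lid(t) for t in (48,52,55,58,61,64,67,70,72,74)])
E
```

```text
[-0.21386823  0.08009932  1.89928832  0.51414084  1.31714164 -0.37872985] [ 0.2460871  -3.63153554  0.5344681 ]
[ 0.03   0.002 -0.013] [-0.003 -0.092 -0.012] rows 0.3
[ 0.056  0.001 -0.019] [-0.003 -0.186 -0.012] rows 0.7
[ 0.075  0.001 -0.023] [-0.003 -0.256 -0.012] rows 0.9
[ 0.095  0.001 -0.025] [-0.003 -0.326 -0.012] rows 1.1
[ 0.114  0.001 -0.027] [-0.004 -0.396 -0.012] rows 1.4
[ 0.134  0.001 -0.027] [-0.004 -0.466 -0.012] rows 1.6
[ 0.154  0.001 -0.026] [-0.004 -0.536 -0.012] rows 1.9
[ 0.174  0.001 -0.025] [-0.004 -0.606 -0.012] rows 2.1
[ 0.187  0.001 -0.023] [-0.004 -0.652 -0.012] rows 2.3
[ 0.2    0.    -0.021] [-0.004 -0.699 -0.012] rows 2.4
```

Request:
step_arm --series '[{"grip": 1, "x": 0.03, "y": 0, "z": -0.013, "ax": 0, "ay": -0.09, "az": 0}, {"grip": 1, "x": 0.056, "y": 0, "z": -0.019, "ax": 0, "ay": -0.18, "az": 0}, {"grip": 1, "x": 0.075, "y": 0, "z": -0.023, "ax": 0, "ay": -0.25, "az": 0}, {"grip": 1, "x": 0.095, "y": 0, "z": -0.025, "ax": 0, "ay": -0.32, "az": 0}, {"grip": 1, "x": 0.114, "y": 0, "z": -0.027, "ax": 0, "ay": -0.39, "az": 0}, {"grip": 1, "x": 0.124, "y": 0, "z": -0.027, "ax": 0, "ay": -0.43, "az": 0}, {"grip": 1, "x": 0.134, "y": 0, "z": -0.027, "ax": 0, "ay": -0.47, "az": 0}, {"grip": 1, "x": 0.144, "y": 0, "z": -0.027, "ax": 0, "ay": -0.5, "az": 0}, {"grip": 1, "x": 0.154, "y": 0, "z": -0.026, "ax": 0, "ay": -0.53, "az": 0}, {"grip": 1, "x": 0.164, "y": 0, "z": -0.026, "ax": 0, "ay": -0.57, "az": 0}, {"grip": 1, "x": 0.174, "y": 0, "z": -0.025, "ax": 0, "ay": -0.6, "az": 0}, {"grip": 1, "x": 0.174, "y": 0, "z": -0.025, "ax": 0, "ay": -0.6, "az": 0}]'

```text
time: 6.7
tool_pos: [0.5524, 0.1474, 0.2863]
tcp_rot: [-2.119, -2.114, -0.206]
wrist_force: [-0.2, 0.9, -0.3]
width: 0.0
grip_force: 0.0
```

```bash
python3 - <<'E'
from h import *
snap('scene','l2.png');snap('wrist','l2w.png')
rows(lid(72),lid(74))
(p,h,q)=lid(72);print(p,q)
print('tape view');rows(((.553,0.0,.30),82,78),((.50,-.10,.27),70,75))
a=cv2.imread('pics/l2.png')[90:300,180:413];b=cv2.imread('pics/l2w.png')
cv2.imwrite('pics/l2b.png',np.hstack([cv2.resize(a,(440,396)),cv2.resize(b,(360,396))]))
E
```

```text
[ 0.009  0.002 -0.002] [-0.007 -0.057 -0.006] rows 0.2
[ 0.022  0.002 -0.004] [-0.007 -0.103 -0.006] rows 0.4
(0.553, np.float64(0.15087243415064566), np.float64(0.2878105475766776)) 80.4
tape view
[-0.282  0.002 -0.085] [-0.06   0.024  0.255] rows 2.9
[-0.49  -0.103 -0.065] [-0.158  0.123  0.643] rows 5.1
```

View pics/l2b.png

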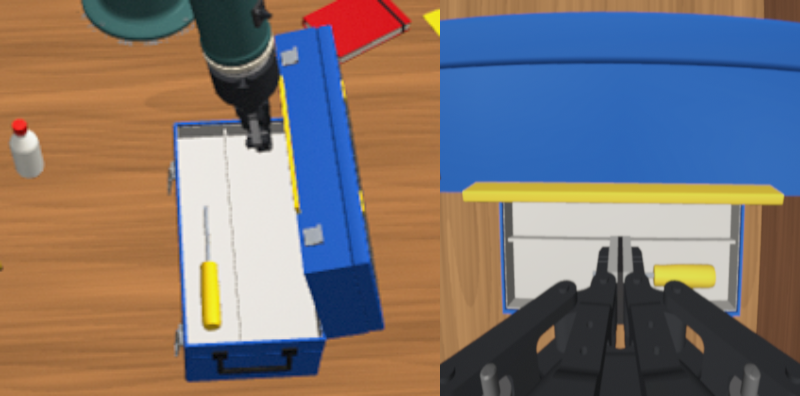

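The lid rests open on its stop with no force on the tool. The tray's back compartment is empty, running just under the yellow lip at rows 203–240 in the wrist view, and the screwdriver is in front. I'll back off along -y and swing over to the tape.

Request:
step_arm --series '[{"grip": 1, "x": -0.28, "y": 0, "z": -0.085, "ax": -0.06, "ay": 0.024, "az": 0.25}, {"grip": -1, "x": -0.28, "y": 0, "z": -0.085, "ax": -0.06, "ay": 0.024, "az": 0.25}, {"grip": -1, "x": -0.28, "y": 0, "z": -0.085, "ax": -0.06, "ay": 0.024, "az": 0.25}, {"grip": -1, "x": -0.49, "y": -0.1, "z": -0.065, "ax": -0.16, "ay": 0.12, "az": 0.64}, {"grip": -1, "x": -0.49, "y": -0.1, "z": -0.065, "ax": -0.16, "ay": 0.12, "az": 0.64}, {"grip": -1, "x": -0.49, "y": -0.1, "z": -0.065, "ax": -0.16, "ay": 0.12, "az": 0.64}, {"grip": -1, "x": -0.49, "y": -0.1, "z": -0.065, "ax": -0.16, "ay": 0.12, "az": 0.64}]'

```text
time: 7.5
tool_pos: [0.4995, -0.1025, 0.2684]
tcp_rot: [-2.441, -1.701, -0.318]
wrist_force: [-0.8, 0.8, 0.9]
width: 0.995
grip_force: 0.0
```

```bash
python3 - <<'E'
from h import *
d=rot(52,55)[:,2];g=np.array([.53,-.252,.033])
rows((g-.15*d,52,55),(g-.15*d,60,60))
print(g-.15*d)
E
```

```text
[-0.467  0.108  0.109] [-0.252  0.665  0.539] rows 4.9
[-0.467  0.108  0.109] [-0.126  0.503  0.301] rows 4.9
[ 0.47703066 -0.31979766  0.15587281]
```

Request:
step_arm --series '[{"grip": -1, "x": -0.467, "y": 0.108, "z": 0.109, "ax": -0.25, "ay": 0.665, "az": 0.54}, {"grip": -1, "x": -0.467, "y": 0.108, "z": 0.109, "ax": -0.25, "ay": 0.665, "az": 0.54}, {"grip": -1, "x": -0.467, "y": 0.108, "z": 0.109, "ax": -0.25, "ay": 0.665, "az": 0.54}, {"grip": -1, "x": -0.467, "y": 0.108, "z": 0.109, "ax": -0.25, "ay": 0.665, "az": 0.54}, {"grip": -1, "x": -0.467, "y": 0.108, "z": 0.109, "ax": -0.25, "ay": 0.665, "az": 0.54}, {"grip": -1, "x": -0.467, "y": 0.108, "z": 0.109, "ax": -0.25, "ay": 0.665, "az": 0.54}]'

```text
time: 8.1
tool_pos: [0.4791, -0.3209, 0.153]
tcp_rot: [-2.486, -1.211, -0.782]
wrist_force: [0.5, 0.9, -0.6]
width: 1.001
grip_force: 0.0
```

```bash
python3 - <<'E'
from h import *
import pickle
c=snap('wrist','t1w.png');pickle.dump(c,open('t1.pkl','wb'))
s=bot.read_state();print(s['tool_pos'],s['q'],proj(c,np.array([.53,-.252,.0])),proj(c,np.array([.53,-.252,.06])))
E
```

```text
[ 0.4798053  -0.31873456  0.15494646] [-0.96939284  0.24020565  1.90702164  0.61079475  1.26866046 -0.57646366] (np.float64(278.7723532771406), np.float64(203.61795941201075)) (np.float64(278.12017660636735), np.float64(176.939786190355))
```

View pics/t1w.png

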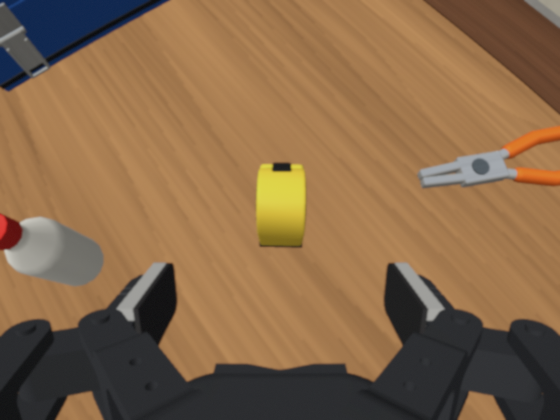

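The wrist view shows the tape upright and centred between the open fingers. Its lower rear edge runs from (260,245) to (302,246), so I'll cast that edge onto the bench.

```bash
python3 - <<'E'
from h import *
import pickle
c=pickle.load(open('t1.pkl','rb'))
hs=cv2.cvtColor(c['img'],cv2.COLOR_RGB2HSV);m=cv2.inRange(hs,(20,150,60),(35,255,255));m[:150]=0;m[260:]=0;m[:,:240]=0;m[:,330:]=0
xs=[(v,np.nonzero(m[v])[0][[0,-1]]) for v in range(150,260,8) if m[v].any()];print(xs)
a=plane(c,260,246,0);b=plane(c,302,246,0);e=b-a;w=np.linalg.norm(e);yaw=np.degrees(np.arctan2(e[0],-e[1]));print(a,b,w,yaw)
h=np.radians(yaw);cen=(a+b)/2+.033*np.array([np.cos(h),np.sin(h),0]);print('cen',cen)
g=cen+[0,0,.033]
d=rot(52,55)[:,2]
rows((g-.05*d,52,55),(g+.019*d,52,55))
E
```

```text
[(166, array([260, 303])), (174, array([257, 305])), (182, array([257, 305])), (190, array([256, 305])), (198, array([256, 305])), (206, array([256, 305])), (214, array([256, 305])), (222, array([256, 304])), (230, array([257, 304])), (238, array([259, 302])), (246, array([293, 297]))]
[ 0.49194405 -0.27352216  0.        ] [ 0.52156252 -0.29668888  0.        ] 0.03760253793183148 51.96850340111512
cen [ 0.5270844  -0.25911234  0.        ]
[-0.016  0.002  0.187] [-0.007 -0.004  0.   ] rows 1.9
[-0.016  0.002  0.325] [-0.007 -0.004  0.   ] rows 3.3
```

The edge measures 37.6 mm against 38 given, and its yaw of 52° agrees. Descending to grip.

Request:
step_arm --series '[{"grip": -1, "x": -0.016, "y": 0.002, "z": 0.187, "ax": 0, "ay": 0, "az": 0}, {"grip": -1, "x": -0.016, "y": 0.002, "z": 0.187, "ax": 0, "ay": 0, "az": 0}, {"grip": -1, "x": -0.016, "y": 0.002, "z": 0.25, "ax": 0, "ay": 0, "az": 0}, {"grip": -1, "x": -0.016, "y": 0.002, "z": 0.3, "ax": 0, "ay": 0, "az": 0}, {"grip": -1, "x": -0.016, "y": 0.002, "z": 0.325, "ax": 0, "ay": 0, "az": 0}, {"grip": -1, "x": -0.016, "y": 0.002, "z": 0.325, "ax": 0, "ay": 0, "az": 0}, {"grip": 1, "x": -0.016, "y": 0.002, "z": 0.325, "ax": 0, "ay": 0, "az": 0}, {"grip": 1, "x": -0.016, "y": 0.002, "z": 0.325, "ax": 0, "ay": 0, "az": 0}, {"grip": 1, "x": -0.016, "y": 0.002, "z": 0.325, "ax": 0, "ay": 0, "az": 0}, {"grip": 1, "x": -0.016, "y": 0.002, "z": 0.325, "ax": 0, "ay": 0, "az": 0}, {"grip": 1, "x": -0.016, "y": 0.002, "z": 0.325, "ax": 0, "ay": 0, "az": 0}]' --force 45

```text
time: 9.25
tool_pos: [0.5346, -0.2509, 0.021]
tcp_rot: [-2.486, -1.22, -0.787]
wrist_force: [-1.9, -1.0, 6.6]
width: 0.443
grip_force: 45.5
```

```bash
python3 - <<'E'
from h import *
s=bot.read_state();p=s['tool_pos'];print(p,s['width']*85,s['grip_force'],s['wrist_force'])
R0=Ro.from_rotvec(s['tcp_rot']).as_matrix();off=R0.T@(np.array([.5271,-.2591,0])-p);print('tape in tool',off);np.save('off.npy',off)
rows((p+[0,0,.02],52,55),(p+[-.02,-.02,.19],60,55),((.50,-.15,.24),81,55))
E
```

```text
[ 0.5345606  -0.25088082  0.02095018] 37.66815008169353 45.451719760894775 [-1.9190533  -1.03584198  6.57552093]
tape in tool [-0.02109237 -0.00092985  0.01078763]
[ 0.023  0.    -0.033] [ 0.001 -0.002  0.01 ] rows 0.4
[ 0.172 -0.006 -0.343] [ 0.154 -0.002 -0.209] rows 3.8
[ 0.348 -0.177 -0.292] [ 0.556 -0.001 -0.782] rows 4.9
```

Grip is good: 37.7 mm opening at 45 N. I'll lift straight up, then swing round toward the box.

Request:
step_arm --series '[{"grip": 1, "x": 0.023, "y": 0, "z": -0.033, "ax": 0, "ay": 0, "az": 0}, {"grip": 1, "x": 0.06, "y": 0, "z": -0.085, "ax": 0, "ay": 0, "az": 0}, {"grip": 1, "x": 0.17, "y": 0, "z": -0.34, "ax": 0.15, "ay": 0, "az": -0.21}, {"grip": 1, "x": 0.17, "y": 0, "z": -0.34, "ax": 0.15, "ay": 0, "az": -0.21}, {"grip": 1, "x": 0.17, "y": 0, "z": -0.34, "ax": 0.15, "ay": 0, "az": -0.21}, {"grip": 1, "x": 0.35, "y": -0.18, "z": -0.29, "ax": 0.556, "ay": 0, "az": -0.78}, {"grip": 1, "x": 0.35, "y": -0.18, "z": -0.29, "ax": 0.556, "ay": 0, "az": -0.78}, {"grip": 1, "x": 0.35, "y": -0.18, "z": -0.29, "ax": 0.556, "ay": 0, "az": -0.78}, {"grip": 1, "x": 0.35, "y": -0.18, "z": -0.29, "ax": 0.556, "ay": 0, "az": -0.78}, {"grip": 1, "x": 0.35, "y": -0.18, "z": -0.29, "ax": 0.556, "ay": 0, "az": -0.78}]'

```text
time: 10.25
tool_pos: [0.499, -0.1467, 0.238]
tcp_rot: [-2.031, -1.734, -0.638]
wrist_force: [-0.1, -0.1, -3.2]
width: 0.437
grip_force: 46.3
```

```bash
python3 - <<'E'
from h import *
s=bot.read_state();off=np.load('off.npy');R=rot(89.4,55)
print(s['tool_pos'],s['width'],s['wrist_force'],s['q'])
T=lambda x,y,z:(np.array([x,y,z])-R@off,89.4,55)
rows(T(.5,.06,.16),T(.5,.13,.15),T(.5,.15,.13));print(T(.5,.163,.082))
c=snap('scene','t2.png');w=snap('wrist','t2w.png')
a=cv2.imread('pics/t2.png')[90:300,150:383];b=cv2.imread('pics/t2w.png')
cv2.imwrite('pics/t2b.png',np.hstack([cv2.resize(a,(440,396)),cv2.resize(b,(360,396))]))
E
```

```text
[ 0.49902623 -0.14668772  0.23797073] 0.4369863175362227 [-0.12568435 -0.09708162 -3.2075052 ] [-0.67571163  0.13037185  1.86928589  0.52181281  1.49114511 -0.65417158]
[ 0.287 -0.064  0.341] [ 0.155 -0.001 -0.232] rows 4.5
[ 0.389 -0.085  0.437] [ 0.155 -0.001 -0.232] rows 5.9
[ 0.398 -0.091  0.492] [ 0.155 -0.001 -0.232] rows 6.4
(array([0.50104593, 0.17407999, 0.10293479]), 89.4, 55)
```

View pics/t2b.png

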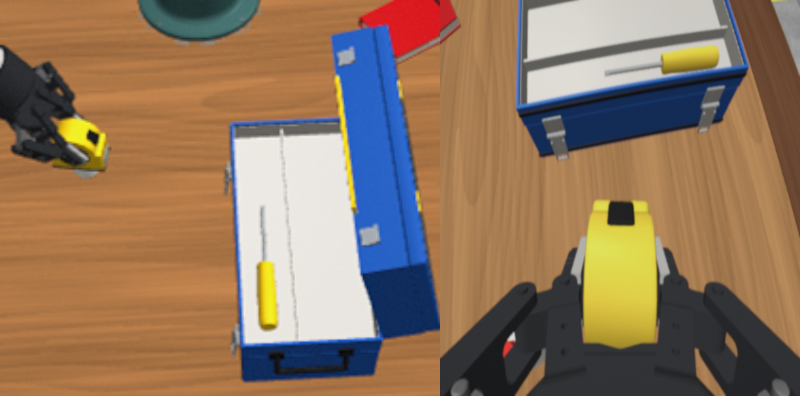

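The tape is held straight, with its black button facing forward at about (620,212) in the wrist view. The lid stays open and the back compartment is clear.

Request:
step_arm --series '[{"grip": 1, "x": 0.287, "y": -0.064, "z": 0.341, "ax": 0.155, "ay": 0, "az": -0.23}, {"grip": 1, "x": 0.287, "y": -0.064, "z": 0.341, "ax": 0.155, "ay": 0, "az": -0.23}, {"grip": 1, "x": 0.287, "y": -0.064, "z": 0.341, "ax": 0.155, "ay": 0, "az": -0.23}, {"grip": 1, "x": 0.287, "y": -0.064, "z": 0.341, "ax": 0.155, "ay": 0, "az": -0.23}, {"grip": 1, "x": 0.287, "y": -0.064, "z": 0.341, "ax": 0.155, "ay": 0, "az": -0.23}, {"grip": 1, "x": 0.389, "y": -0.085, "z": 0.437, "ax": 0.155, "ay": 0, "az": -0.23}, {"grip": 1, "x": 0.389, "y": -0.085, "z": 0.437, "ax": 0.155, "ay": 0, "az": -0.23}, {"grip": 1, "x": 0.398, "y": -0.091, "z": 0.492, "ax": 0.155, "ay": 0, "az": -0.23}, {"grip": 1, "x": 0.398, "y": -0.091, "z": 0.492, "ax": 0.155, "ay": 0, "az": -0.23}, {"grip": 1, "x": 0.398, "y": -0.091, "z": 0.492, "ax": 0.155, "ay": 0, "az": -0.23}]'

```text
time: 11.35
tool_pos: [0.5013, 0.1601, 0.1509]
tcp_rot: [-1.884, -1.86, -0.593]
wrist_force: [0.0, -0.3, -3.0]
width: 0.439
grip_force: 46.3
```

```bash
python3 - <<'E'
from h import *
s=bot.read_state();off=np.load('off.npy');R=rot(89.4,55)
Rc=Ro.from_rotvec(s['tcp_rot']).as_matrix();print(s['tool_pos'],s['wrist_force'],'tape',s['tool_pos']+Rc@off,Rc[:,2])
T=lambda x,y,z:(np.array([x,y,z])-R@off,89.4,55)
rows(T(.5,.163,.11),T(.5,.163,.095),T(.5,.163,.088),T(.5,.163,.084),T(.5,.163,.082),T(.5,.163,.080))
snap('scene','t3.png');w=snap('wrist','t3w.png')
a=cv2.imread('pics/t3.png')[110:250,240:380];b=cv2.imread('pics/t3w.png')
cv2.imwrite('pics/t3b.png',np.hstack([cv2.resize(a,(420,420)),cv2.resize(b,(380,420))]))
E
```

```text
[0.50128698 0.16011391 0.15086997] [ 0.0310407  -0.29334096 -3.04251493] tape [0.50017594 0.14906578 0.1299217 ] [ 0.00532466  0.57470208 -0.81834538]
[-0.    -0.001  0.049] [-0.001 -0.003 -0.005] rows 0.5
[-0.017 -0.001  0.073] [-0.001 -0.003 -0.005] rows 0.8
[-0.025 -0.001  0.085] [-0.001 -0.003 -0.005] rows 0.9
[-0.03  -0.001  0.091] [-0.001 -0.003 -0.005] rows 1.0
[-0.032 -0.001  0.095] [-0.001 -0.003 -0.005] rows 1.0
[-0.035 -0.001  0.098] [-0.001 -0.003 -0.005] rows 1.0
```

View pics/t3b.png

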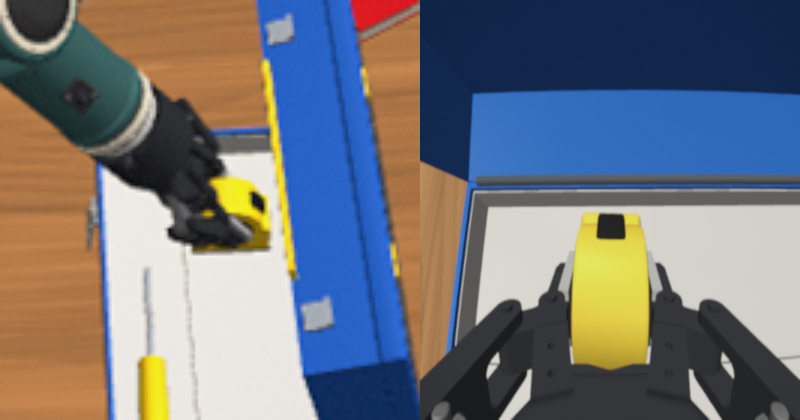

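The tape is over the back compartment, clear of the lid and divider, so I'll lower it gently.

Request:
step_arm --series '[{"grip": 1, "x": 0, "y": 0, "z": 0.049, "ax": 0, "ay": 0, "az": 0}, {"grip": 1, "x": -0.017, "y": 0, "z": 0.073, "ax": 0, "ay": 0, "az": 0}, {"grip": 1, "x": -0.025, "y": 0, "z": 0.085, "ax": 0, "ay": 0, "az": 0}, {"grip": 1, "x": -0.028, "y": 0, "z": 0.088, "ax": 0, "ay": 0, "az": 0}, {"grip": 1, "x": -0.03, "y": 0, "z": 0.091, "ax": 0, "ay": 0, "az": 0}, {"grip": 1, "x": -0.03, "y": 0, "z": 0.091, "ax": 0, "ay": 0, "az": 0}]'

```text
time: 12.05
tool_pos: [0.5024, 0.1742, 0.1063]
tcp_rot: [-1.884, -1.861, -0.596]
wrist_force: [-0.2, -0.9, -3.6]
width: 0.446
grip_force: 46.3
```

```bash
python3 - <<'E'
from h import *
s=bot.read_state();off=np.load('off.npy')
Rc=Ro.from_rotvec(s['tcp_rot']).as_matrix();print(s['wrist_force'],'tape',s['tool_pos']+Rc@off)
E
```

```text
[-0.20928487 -0.90294111 -3.60609674] tape [0.50133955 0.16320725 0.08530356]
```

Request:
step_arm --series '[{"grip": 1, "x": -0.001, "y": 0, "z": 0.002, "ax": 0, "ay": 0, "az": 0}, {"grip": 1, "x": -0.002, "y": 0, "z": 0.003, "ax": 0, "ay": 0, "az": 0}, {"grip": 1, "x": -0.003, "y": 0, "z": 0.005, "ax": 0, "ay": 0, "az": 0}, {"grip": 1, "x": -0.003, "y": 0, "z": 0.005, "ax": 0, "ay": 0, "az": 0}]'

```text
time: 12.45
tool_pos: [0.5019, 0.1749, 0.103]
tcp_rot: [-1.884, -1.862, -0.596]
wrist_force: [-0.2, 0.5, -3.2]
width: 0.442
grip_force: 46.3
```

Request:
step_arm --series '[{"grip": 1, "x": -0.001, "y": 0, "z": 0.002, "ax": 0, "ay": 0, "az": 0}, {"grip": 1, "x": -0.002, "y": 0, "z": 0.003, "ax": 0, "ay": 0, "az": 0}, {"grip": 1, "x": -0.002, "y": 0, "z": 0.003, "ax": 0, "ay": 0, "az": 0}]'

```text
time: 12.75
tool_pos: [0.5022, 0.1752, 0.103]
tcp_rot: [-1.881, -1.862, -0.597]
wrist_force: [-4.4, -2.6, 8.2]
width: 0.442
grip_force: 47.9
```

Contact is 8 N upward at the expected floor height. I'll ease the pressure, open, and back out along the tool axis.

Request:
step_arm --series '[{"grip": 1, "x": 0.001, "y": 0, "z": -0.001, "ax": 0, "ay": 0, "az": 0}, {"grip": 0, "x": 0.001, "y": 0, "z": -0.001, "ax": 0, "ay": 0, "az": 0}, {"grip": -1, "x": 0.001, "y": 0, "z": -0.001, "ax": 0, "ay": 0, "az": 0}, {"grip": -1, "x": 0.001, "y": 0, "z": -0.001, "ax": 0, "ay": 0, "az": 0}, {"grip": -1, "x": 0.001, "y": 0, "z": -0.001, "ax": 0, "ay": 0, "az": 0}, {"grip": -1, "x": 0.001, "y": 0, "z": -0.001, "ax": 0, "ay": 0, "az": 0}]'

```text
time: 13.35
tool_pos: [0.5019, 0.175, 0.1019]
tcp_rot: [-1.884, -1.862, -0.596]
wrist_force: [-0.0, -0.7, 0.3]
width: 1.001
grip_force: 0.0
```

Request:
step_arm --series '[{"grip": -1, "x": 0, "y": 0, "z": -0.04, "ax": 0, "ay": 0, "az": 0}, {"grip": -1, "x": 0, "y": 0, "z": -0.1, "ax": 0, "ay": 0, "az": 0}, {"grip": -1, "x": 0, "y": 0, "z": -0.18, "ax": 0, "ay": 0, "az": 0}, {"grip": -1, "x": 0, "y": 0, "z": -0.26, "ax": 0, "ay": 0, "az": 0}, {"grip": -1, "x": 0, "y": 0, "z": -0.36, "ax": 0, "ay": 0, "az": 0}, {"grip": -1, "x": 0, "y": 0, "z": -0.46, "ax": 0, "ay": 0, "az": 0}, {"grip": -1, "x": 0, "y": 0, "z": -0.46, "ax": 0, "ay": 0, "az": 0}, {"grip": -1, "x": 0, "y": 0, "z": -0.46, "ax": 0, "ay": 0, "az": 0}]'

```text
time: 14.15
tool_pos: [0.5012, 0.0418, 0.2912]
tcp_rot: [-1.886, -1.863, -0.598]
wrist_force: [-0.3, 0.6, -0.5]
width: 1.004
grip_force: 0.0
```

```bash
python3 - <<'E'
from h import *
snap('scene','f.png');w=snap('wrist','fw.png')
a=cv2.imread('pics/f.png')[90:300,150:383];b=cv2.imread('pics/fw.png')
cv2.imwrite('pics/fb.png',np.hstack([cv2.resize(a,(400,396)),cv2.resize(b,(400,396))]))
s=bot.read_state();print(s['tool_pos'],s['wrist_force'],s['width'],s['time'])
E
```

```text
[0.49956729 0.04320709 0.28881074] [ 0.43695398  0.65603839 -0.55290842] 1.0006414243451625 14.25
```

View pics/fb.png

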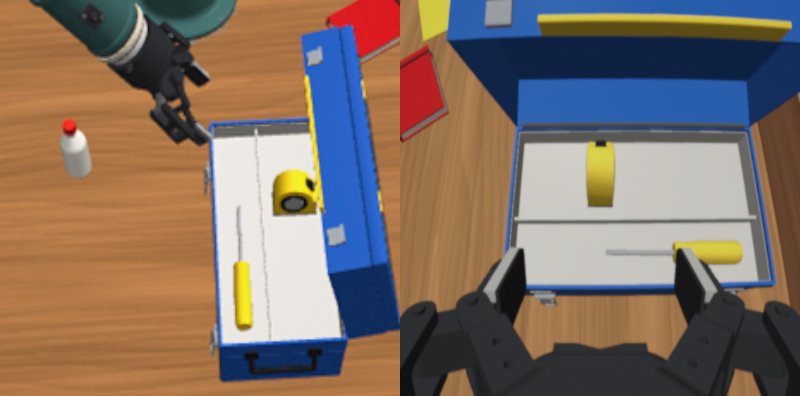

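The tape stands upright in the back compartment, at about (600,173) in the wrist view. The lid is open on its stop, the screwdriver and glue are undisturbed, and the arm is clear, so I'm handing in.

```bash
python3 -c "
from workcell import bot
print(bot.finish_job())"
```

```text
the job is handed in; nothing more can be done
None
```

I handed the job in at about 14 s: the lid rests open on its stop, the tape measure stands upright in the back compartment, and I moved nothing else; no verdict came back.

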